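# Load a brass barrel into the V-block fixture

## Task

Pull the long thick brass barrel out of the leaning holder, lower it lengthwise into both V-notches of the inspection fixture, roughly centred, and only then let go of it. Then swing the fixture's hold-down arm over the barrel until it rests fully in its catch. Leave the other two brass pieces in the holder and the white sleeves standing on the mat where they are.

Things in the scene. Friction and masses are not known exactly. Their poses are not given: they have to be found in the camera images.
- barrel: The long thick brass barrel: a plain round cylinder, 24 mm in diameter over its whole 185 mm length, about 0.12 kg. It leans 30 degrees from vertical, 110 mm of it standing out of its cup (of its neighbours one is much shorter, one has a thin stem). Origin: centre of the foot end in the cup; z runs along it, out of the cup. Both ends are alike; it may lie in the fixture either way round.
- barrel_mid (a point): Middle of the barrel, on its axis, 92.5 mm from either end; axes as the barrel's.
- short_barrel: Bystander in the holder: a plain brass barrel of the same 24 mm diameter but only 115 mm long, about 40 mm of it showing. Origin at its foot, z along it. Stays in its cup.
- plug_gauge: Bystander in the holder: a brass plug gauge 160 mm long, 24 mm thick for the lowest 100 mm and a 9 mm stem above that. Origin at its foot, z along it. Stays in its cup.
- holder: Fixed holder: base plate 125 x 205 x 10 mm with three square black cups in a row along its y, leaning 30 degrees towards its +x (away from the robot). Cups 28 mm wide inside, 4 mm walls, 75 mm deep; the +x wall has a lip 20 mm wide up to 99 mm. Origin: centre of underside; cup floors at x = -35, z = 30, y = -66, 0, 66 mm. Which piece stands in which cup changes.
- fixture: Fixed fixture: dark steel base plate 180 x 150 x 12 mm with two upright steel V-blocks, 14 mm thick, at x = -68 and 68 mm, each with a 90 degree V-notch along x, 48 mm wide at its mouth (z = 69 mm; bottom of the V at z = 45 mm). Between the blocks (x from -61 to 61 mm) fingers have free room down to the plate. Origin: centre of the underside.
- seat (a point): Where the middle of the barrel belongs: midway between the V-blocks on the axis of a barrel that lies in both notches, 62 mm above the fixture's underside; axes as the fixture's.
- holddown (a joint): Angle of the hold-down arm, a flat steel bar 122 x 12 mm at z = 80 to 90 mm on an upright hinge. 0: closed, across the barrel (6 mm above it) along the fixture's -y, its end in the catch, where it stops. Grows anticlockwise seen from above: 1.57 points along the fixture's +x, 2.7 (limit) outward towards +y. Stays where it is left.
- hinge (a point): On the axis of the hold-down arm's hinge, on top of its post (20 mm diameter), at x = -35, y = 58, z = 79 mm of the fixture; axes as the fixture's.
- catch (a point): Catch of the hold-down arm: a C-shaped steel post, 30 x 16 mm, 104 mm high, open towards the fixture's +x; this point is inside the C, at x = -35, y = -53, z = 85 mm of the fixture.
- knob (a point): Centre of the upright black round knob on the hold-down arm (16 mm diameter, from the bar's top at z = 90 mm up to z = 132 mm), 70 mm from the hinge; this point is 113 mm above the fixture's underside.
- sleeve_a: Bystander: a small white sleeve standing upright on the mat, 24 mm in diameter, 64 mm high. Origin at the centre of its underside, z up.
- sleeve_b: Bystander: a small white sleeve standing upright on the mat, 24 mm in diameter, 64 mm high. Origin at the centre of its underside, z up.
- sleeve_c: Bystander: a small white sleeve standing upright on the mat, 24 mm in diameter, 64 mm high. Origin at the centre of its underside, z up.
- sleeve_d: Bystander: a small white sleeve standing upright on the mat, 24 mm in diameter, 64 mm high. Origin at the centre of its underside, z up.
Things that resemble listed ones, but are neither listed nor needed, are in the scene too. Leave any orange look-alike of the barrel alone.

How it is judged:
On the way, in this order (a step that is already met when the one before it is completed fails the run):
1. the barrel is lowered into the notches while still held: within 10 mm of its seated height, in line and roughly centred (x of barrel_mid in the frame of seat between -0.02 and 0.02 m and y of barrel_mid in the frame of seat between -0.01 and 0.01 m and z of barrel_mid in the frame of seat between -0.01 and 0.01 m and angle between the z axis of barrel and the x axis of fixture, either way round below 0.15 rad and contact force between the fingers and barrel above 1 N).
2. the barrel lies in both notches, let go, with the hold-down arm still open (x of barrel_mid in the frame of seat between -0.02 and 0.02 m and y of barrel_mid in the frame of seat between -0.005 and 0.005 m and z of barrel_mid in the frame of seat between -0.004 and 0.004 m and angle between the z axis of barrel and the x axis of fixture, either way round below 0.06 rad and contact force between the fingers and barrel below 0.5 N and value of joint holddown above 0.6 rad), for 0.2 s.
At the end, for the whole second after the job is handed in: Barrel at rest in both V-notches: middle within 20 mm along, 5 mm across, 4 mm in height of the seat, axis within 0.06 rad. Hold-down arm closed within 0.06 rad. Short barrel and plug gauge in their cups within 30 mm of their start; the four sleeves standing, within 40 mm (x of barrel_mid in the frame of seat between -0.02 and 0.02 m and y of barrel_mid in the frame of seat between -0.005 and 0.005 m and z of barrel_mid in the frame of seat between -0.004 and 0.004 m and angle between the z axis of barrel and the x axis of fixture, either way round below 0.06 rad and value of joint holddown below 0.06 rad and linear speed of barrel below 0.02 m/s and angle between each of short_barrel, plug_gauge's own z axis and vertical below 0.75 rad and distance of each of short_barrel, plug_gauge from where it was at the start of the episode below 0.03 m and distance of each of sleeve_a, sleeve_b, sleeve_c, sleeve_d from where it was at the start of the episode below 0.04 m and angle between each of sleeve_a, sleeve_b, sleeve_c, sleeve_d's own z axis and vertical below 0.5 rad); the robot touches nothing.
It fails at once if the short barrel or the plug gauge is pulled from its cup (moved over 30 mm) (distance of any of short_barrel, plug_gauge from where it was at the start of the episode above 0.03 m).
It fails at once if a white sleeve is knocked over or moved more than 40 mm (distance of any of sleeve_a, sleeve_b, sleeve_c, sleeve_d from where it was at the start of the episode above 0.04 m or angle between any of sleeve_a, sleeve_b, sleeve_c, sleeve_d's own z axis and vertical above 0.5 rad).
It also fails if it takes over 54 s, if anything falls off the work surface, if the arm or the gripper's body presses on something with over 40 N, if the wrist force passes 120 N, or if a joint passes its speed limit or range.

## Robot

A 6-joint arm with a two-finger parallel gripper is mounted at the origin on the work surface. World frame = base frame: x ahead of the robot, y to its left, z up, the work surface at z = 0. Lengths are in m, angles in rad, forces in N, time in s.
With the tool pointing down it reaches from about 0.25 to 0.725 m from the base axis. Payload 4 kg.
Tool frame: the origin (TCP) lies at the very end of the fingers, on their centre line; the grasp point (between the pads) lies 19 mm behind it; z points along the fingers, y is the line along which they close (so a half turn about z gives the same grasp; the last joint's range is limited). The gripper opens to 85 mm and grips with 20 to 120 N. Pads are 22 mm wide; open, the fingers measure 114 mm over their backs; the gripper's body (76 mm by 85 mm) begins 54 mm behind the grasp point. The pads swing forward as they close: fully open they stand 13 mm farther back than shut.
Start: joints at [-1.242, 0.241, 0.005, 1.335, 0, 1.571], TCP at [0.161, -0.473, 0.231] pointing down, gripper open.
Joint ranges: [-2.72, 2.72], [-1.05, 1.87], [-1.09, 1.28], [-1.99, 2.15], [-1.42, 1.44], [-3.14, 3.14]. Speed limits (rad/s): [2.79, 2.79, 3.14, 3.14, 3.14, 3.14].

## Interface

Orientations are given as a unit quaternion [x, y, z, w].
In Python, from workcell import monitor, viewer, job gives the robot as it stands.
- The arm moves only by the tool arm_command, never from a script. Its argument "increments" is a list of rows, each an object of numbers: "dx", "dy", "dz": the shift along the tool's x, y, z in cm; "wx", "wy", "wz": the turn, a rotation vector about the tool's x, y, z in rad; "grip": the finger opening in cm, from 0 to 8.54. In form: [{"dx": .., "dy": .., "dz": .., "wx": .., "wy": .., "wz": .., "grip": ..}, ...]. A call has 1 to 10 rows; each row is the pose to reach, as a shift and turn from the pose commanded when the call began, along the tool's axes at that moment; what a row does not reach only later rows make up. A row lasts 1/10 s, in which the tool goes at most 50 mm and 8.59 degrees, less where a joint would pass 70% of its speed; a pose out of reach is approached as far as the arm can. A call with a gripper value outside its range is refused whole. The fingers move at their own pace and stop on an object; the grip force is fixed at half the most. Time passes only in rows, so rows that repeat a pose let the fingers close. It gives the time, the measured TCP pose, the force, the opening and the grip force at its end, in the units of the state.
- monitor.get_obs(): the state, without advancing time (a new reading comes with each control period).
- viewer.camera(name): name is "side" or "top" or "wrist"; returns (picture, depth): 384x512x3 uint8, red, green, blue; 384x512 float32, m along the optical axis (not along the pixel's ray), 0 where there is no reading.
- viewer.get_calibration(name): a dict with "fovy" (degrees; the focal length in pixels is half the picture's height over the tangent of half this angle, whatever the lens; pixels are square), "cx", "cy" (the principal point, pixels), "view" (4x4, takes a point from world to camera coordinates). Camera axes: x right, y up, looking along -z (the intrinsics and any distortion apply to the point x, -y, -z); pixel columns grow to the right and rows downward; lengths in m; the calibration is good to about 2 mm. A picture is of the moment at which its call begins: read the wrist's pose just before it. get_calibration takes no time and is no camera call; for the wrist camera it gives the pose at the moment of the call.
- job.job_done(): hands the job in; it is judged then, once.
The state is a dict: "clock": time; "joint_pos": joint angles; "joint_vel": joint speeds; "tau": joint torques, N m; "eef_pos": TCP position; "tool_rot": TCP orientation; "ft_force": force on the tool from outside, world axes, zero at the start; "ft_torque": the same for the moment, N m; "grip_width": finger opening in m; "grasp_force": force on a finger pad.
Only numpy, scipy, OpenCV 4.12 (cv2) and the standard library are available. Lean on these libraries where they do the work, as an engineer would, in place of code of your own. Each camera call takes 0.05 s, during which the arm holds its last target. There are 200 camera calls.

## Working session

There is one attempt and no reset: what is moved stays moved. The work goes in short steps, Python scripts to look and compute and a tool call to move; the robot and the scene stay as the last step left them, time stands still between calls to the robot, and variables do not carry over. Pictures are saved under pics/ and viewed, at most 10 in all, crops included, and the job is handed in when it is done.

Besides the shell and the picture viewer there is one more tool, called after "Request:" by a JSON object that holds its "name" and its "arguments". arm_command: Moves the arm, as the interface text tells. Its arguments: {"type":"object","properties":{"increments":{"type":"array","items":{"type":"object","properties":{"dx":{"type":"number"},"dy":{"type":"number"},"dz":{"type":"number"},"wx":{"type":"number"},"wy":{"type":"number"},"wz":{"type":"number"},"grip":{"type":"number"}}}}},"required":["increments"]}

```bash
mkdir -p pics; ls; python3 - <<'E'
from workcell import monitor, viewer, job
import cv2,numpy as np
o=monitor.get_obs();print({k:np.round(v,4).tolist() for k,v in o.items()})
ims=[]
for n in ("top","side"):
    p,d=viewer.camera(n);c=viewer.get_calibration(n)
    print(n,{k:np.round(v,4).tolist() if not isinstance(v,str) else v for k,v in c.items()},(d>0).mean())
    cv2.imwrite(f"pics/{n}0.png",p[:,:,::-1]);np.savez(f"pics/{n}0.npz",p=p,d=d,**{k:v for k,v in c.items() if not isinstance(v,str)})
    cv2.imwrite(f"pics/{n}0big.png",cv2.resize(p[:,:,::-1],(800,600),interpolation=cv2.INTER_CUBIC))
E
```

```text
pics
{'clock': 0.0, 'joint_pos': [-1.242, 0.2414, 0.0037, 1.3352, -0.0, 1.5708], 'joint_vel': [-0.0005, -0.0008, -0.0, 0.0002, -0.0013, 0.0004], 'tau': [-0.0001, -37.2316, 25.2409, 0.0171, -0.0, 0.0], 'eef_pos': [0.1613, -0.4726, 0.2304], 'tool_rot': [0.9865, 0.1637, -0.0002, -0.001], 'ft_force': [0.1262, -0.077, 0.0765], 'ft_torque': [-0.0338, -0.02, 0.0476], 'grasp_force': 0.0, 'grip_width': 0.0856}
top {'fovy': 48.2712, 'cx': 257.2962, 'cy': 197.5582, 'view': [[-0.0087, -0.9999, 0.0101, -0.0065], [0.9966, -0.0078, 0.0814, -0.5872], [-0.0814, 0.0108, 0.9966, -1.0943], [0.0, 0.0, 0.0, 1.0]]} 0.99603271484375
side {'fovy': 46.4101, 'cx': 250.7103, 'cy': 192.9246, 'view': [[-0.6871, -0.7263, 0.0182, 0.3885], [0.4714, -0.4266, 0.7719, -0.3566], [-0.5529, 0.539, 0.6355, -0.6438], [0.0, 0.0, 0.0, 1.0]]} 0.9959564208984375
```

View pics/top0big.png

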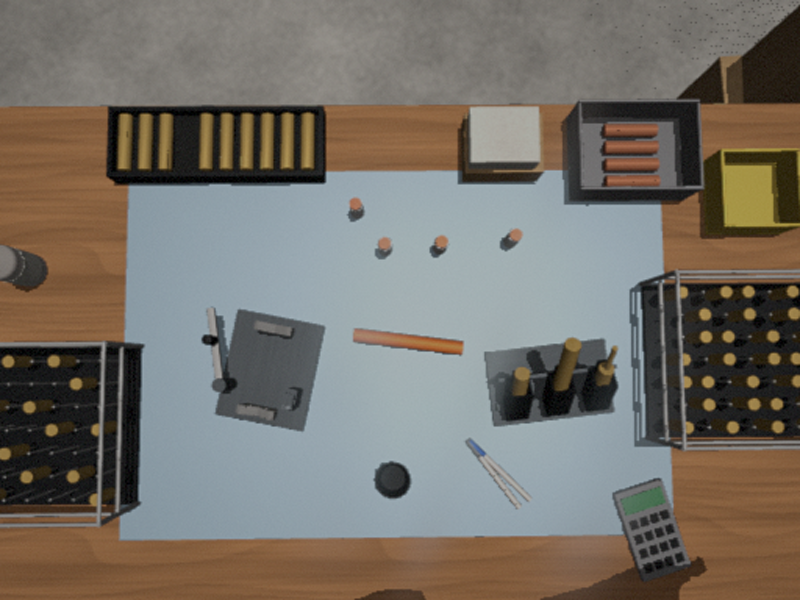

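View pics/side0big.png

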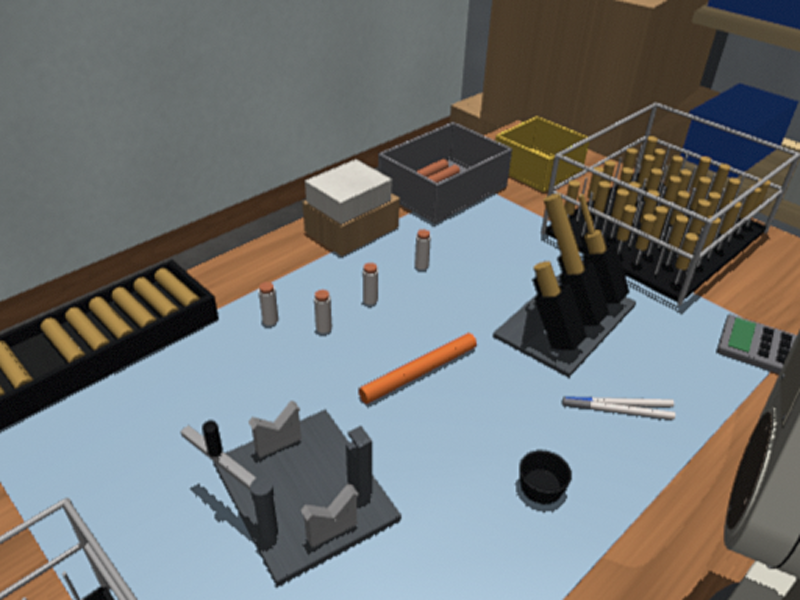

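Brass candidates in the holder (top view, 800x600): left stub (521,380), tall thick rod (570,350) and the piece with a thin stem (612,360). The tall thick middle rod fits the barrel, because the left one is short and the right one has a stem. The orange rod (408,341) on the mat is the look-alike. The fixture is at (272,370), with its arm open towards (210,310). I'll confirm in a crop and fit the geometry.

```bash
cat > h.py <<'E'
import numpy as np,cv2
def load(n):
    z=np.load(f"pics/{n}.npz");return {k:z[k] for k in z.files}
def cloud(s):
    d=s['d'];H,W=d.shape;f=H/2/np.tan(np.radians(s['fovy'])/2)
    v,u=np.mgrid[:H,:W]
    c=np.stack([(u+.5-s['cx'])*d/f,-(v+.5-s['cy'])*d/f,-d],-1)
    V=s['view'];return (c-V[:3,3])@V[:3,:3]
def proj(s,P):
    V=s['view'];f=384/2/np.tan(np.radians(s['fovy'])/2)
    c=np.atleast_2d(P)@V[:3,:3].T+V[:3,3]
    return np.c_[s['cx']+f*c[:,0]/-c[:,2],s['cy']-f*c[:,1]/-c[:,2]]
E
python3 - <<'E'
from h import *
from scipy.optimize import least_squares
T=load('top0');S=load('side0')
for n,s in(('top',T),('side',S)):
    X=cloud(s);hsv=cv2.cvtColor(s['p'],cv2.COLOR_RGB2HSV)
    brass=(hsv[...,0]>12)&(hsv[...,0]<32)&(hsv[...,1]>90)&(s['d']>0)
    # mat height
    m=(hsv[...,0]>90)&(hsv[...,0]<115)&(hsv[...,1]>40)&(X[...,0]>.2)&(X[...,0]<.6)&(abs(X[...,1])<.4)&(abs(X[...,2])<.03)
    P=X[m];A=np.c_[P[:,:2],np.ones(len(P))];print(n,'mat plane',np.linalg.lstsq(A,P[:,2],rcond=None)[0],P[:,2].std())
    b=brass&(X[...,2]>.06)&(abs(X[...,1]+.2)<.17)&(X[...,0]<.6)&(X[...,0]>.25)
    k,L,st,ce=cv2.connectedComponentsWithStats(b.astype(np.uint8))
    for i in range(1,k):
        if st[i,4]>15:
            Q=X[L==i];print(i,st[i],'min',Q.min(0).round(3),'max',Q.max(0).round(3),'mean',Q.mean(0).round(3))
    # fixture plate
    dark=(hsv[...,1]<70)&(hsv[...,2]<110)
    f=(abs(X[...,2]-.012)<.006)&(X[...,1]>.03)&(X[...,1]<.3)&(X[...,0]>.1)&(X[...,0]<.5)&~((hsv[...,0]>85)&(hsv[...,1]>55))
    k,L,st,ce=cv2.connectedComponentsWithStats(f.astype(np.uint8));i=1+st[1:,4].argmax()
    Q=X[L==i];r=cv2.minAreaRect((Q[:,:2]*1000).astype(np.float32));print('fix plate',st[i],r,Q[:,2].mean())
a=cv2.resize(T['p'][200:285,300:410,::-1],None,fx=5,fy=5,interpolation=cv2.INTER_CUBIC)[:425,:400]
b=cv2.resize(S['p'][115:250,310:420,::-1],None,fx=3.5,fy=3.5,interpolation=cv2.INTER_CUBIC)
o=np.zeros((480,800,3),np.uint8);o[:a.shape[0],:400]=a[:480];o[:472,410:795]=b[:472,:385]
cv2.imwrite('pics/crop1.png',o)
E
```

```text
top mat plane [ 4.20112727e-05 -2.05632550e-02  8.16235177e-03] 0.004127798051855733
1 [354 216  18  36 359] min [ 0.449 -0.274  0.07 ] max [ 0.53  -0.24   0.197] mean [ 0.489 -0.252  0.148]
2 [381 222  14  25 164] min [ 0.459 -0.333  0.085] max [ 0.516 -0.311  0.171] mean [ 0.482 -0.32   0.117]
3 [329 235  10  19 157] min [ 0.444 -0.208  0.072] max [ 0.488 -0.179  0.136] mean [ 0.467 -0.191  0.118]
fix plate [ 138  232   65   44 1848] ((455.63250732421875, 215.91104125976562), (150.29066467285156, 115.03609466552734), 78.51227569580078) 0.011958862836578883
side mat plane [-3.27704424e-04 -5.02952882e-05  1.22466929e-03] 0.0018084475974845117
1 [348 123  27  53 603] min [ 0.447 -0.304  0.075] max [ 0.531 -0.237  0.194] mean [ 0.489 -0.248  0.144]
2 [370 124  19  39 276] min [ 0.454 -0.343  0.086] max [ 0.516 -0.304  0.169] mean [ 0.484 -0.317  0.12 ]
3 [342 168  17  23 253] min [ 0.44  -0.207  0.086] max [ 0.484 -0.175  0.135] mean [ 0.463 -0.184  0.112]
fix plate [ 155  284  102   89 3294] ((455.6716613769531, 218.48431396484375), (149.69114685058594, 116.81268310546875), 78.8769760131836) 0.011872333033233937
```

View pics/crop1.png

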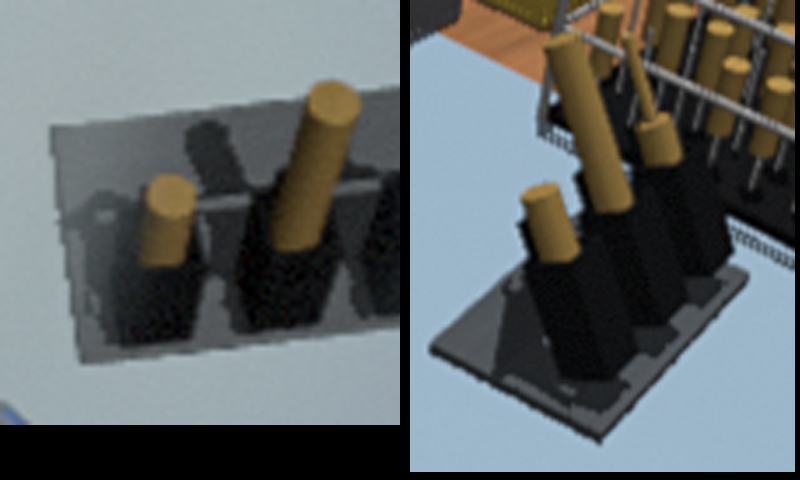

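The crop confirms it: the middle piece (330,100 left panel, 590,130 right panel) is the long thick plain barrel. The right neighbour has a thin stem and the left one is short. Next I'll fit the barrel and fixture poses.

```bash
python3 - <<'E'
from h import *
from scipy.optimize import least_squares
pts=[]
for n in('top0','side0'):
    s=load(n);X=cloud(s);hsv=cv2.cvtColor(s['p'],cv2.COLOR_RGB2HSV)
    b=(hsv[...,0]>12)&(hsv[...,0]<32)&(hsv[...,1]>90)&(X[...,2]>.09)&(X[...,0]<.56)&(X[...,0]>.4)&(X[...,1]<-.222)&(X[...,1]>-.285)
    b=cv2.erode(b.astype(np.uint8),np.ones((3,3)))>0
    P=X[b];pts.append(P)
    def res(p,P=P):
        a=np.array([p[2],p[3],1]);a/=np.linalg.norm(a);q=P-[p[0],p[1],.15];r=np.linalg.norm(q-np.outer(q@a,a),axis=1);return np.minimum(r,.02)-.012
    def axis(p):
        a=np.array([p[2],p[3],1]);return a/np.linalg.norm(a)
    f=least_squares(res,[.5,-.25,.57,0],loss='soft_l1',f_scale=.001);a=axis(f.x)
    t=((P-[f.x[0],f.x[1],.15])@a);print(n,len(P),f.x.round(4),'a',a.round(4),'lean',np.degrees(np.arccos(a[2])).round(2),'yaw',np.arctan2(a[1],a[0]).round(3),'rms',np.std(f.fun).round(4),'tmax',np.percentile(t,[95,99,100]).round(4))
    # fixture plate
    m=(abs(X[...,2]-.012)<.005)&(X[...,1]>.08)&(X[...,1]<.36)&(X[...,0]>.3)&(X[...,0]<.58)&~((hsv[...,0]>85)&(hsv[...,0]<125)&(hsv[...,1]>55))
    k,L,st,ce=cv2.connectedComponentsWithStats(m.astype(np.uint8));i=1+st[1:,4].argmax()
    Q=X[L==i];r=cv2.minAreaRect((Q[:,:2]*1000).astype(np.float32));print('plate',st[i],np.round(r[0],1),np.round(r[1],1),r[2],Q[:,2].mean())
    for lo,hi in((.055,.073),(.075,.084),(.084,.096),(.098,.108),(.122,.14)):
        m=(X[...,2]>lo)&(X[...,2]<hi)&(X[...,1]>.08)&(X[...,1]<.36)&(X[...,0]>.3)&(X[...,0]<.6)
        k,L,st,ce=cv2.connectedComponentsWithStats(m.astype(np.uint8))
        for i in range(1,k):
            if st[i,4]>8:
                Q=X[L==i];print(' z',lo,hi,st[i].tolist(),Q.mean(0).round(3),Q.min(0).round(3),Q.max(0).round(3))
    for yy in(-.3,-.1,.1,.3):
        m=(abs(X[...,1]-yy)<.02)&(X[...,0]>.55)&(X[...,0]<.62);print(yy,np.median(X[m][:,2]).round(4),end=' ')
    print()
E
```

```text
top0 232 [ 0.4993 -0.2552  0.5822  0.0656] a [0.5023 0.0566 0.8628] lean 30.37 yaw 0.112 rms 0.0026 tmax [0.0462 0.0472 0.0475]
plate [ 138  201   70   75 3287] [487.5 210.5] [152.4 179.7] 78.51227569580078 0.011914717865125511
 z 0.055 0.073 [163, 205, 10, 7, 46] [0.558 0.215 0.063] [0.551 0.203 0.055] [0.566 0.225 0.07 ]
 z 0.055 0.073 [179, 208, 8, 7, 41] [0.55  0.176 0.064] [0.542 0.167 0.055] [0.558 0.186 0.071]
 z 0.055 0.073 [144, 242, 4, 8, 14] [0.466 0.265 0.066] [0.457 0.263 0.057] [0.474 0.27  0.073]
 z 0.055 0.073 [151, 259, 11, 6, 47] [0.425 0.243 0.063] [0.419 0.229 0.055] [0.432 0.253 0.07 ]
 z 0.055 0.073 [166, 262, 10, 7, 46] [0.417 0.203 0.064] [0.409 0.194 0.056] [0.424 0.217 0.073]
 z 0.075 0.084 [184, 248, 7, 12, 24] [0.449 0.162 0.077] [0.432 0.155 0.075] [0.459 0.169 0.08 ]
 z 0.084 0.096 [132, 197, 14, 54, 282] [0.515 0.279 0.09 ] [0.455 0.263 0.084] [0.585 0.296 0.096]
 z 0.098 0.108 [180, 251, 9, 11, 72] [0.44  0.165 0.104] [0.429 0.156 0.099] [0.452 0.174 0.108]
 z 0.122 0.14 [129, 214, 8, 7, 44] [0.534 0.282 0.13 ] [0.527 0.275 0.122] [0.541 0.29  0.138]
-
[... 890 characters left out ...]
, 14, 75] [0.441 0.171 0.078] [0.427 0.162 0.075] [0.459 0.177 0.084]
 z 0.075 0.084 [161, 315, 14, 8, 36] [0.458 0.279 0.08 ] [0.454 0.269 0.076] [0.468 0.286 0.084]
 z 0.084 0.096 [115, 272, 60, 49, 580] [0.507 0.282 0.09 ] [0.454 0.264 0.084] [0.586 0.297 0.096]
 z 0.084 0.096 [228, 286, 10, 7, 47] [0.43  0.171 0.09 ] [0.427 0.162 0.084] [0.436 0.177 0.095]
 z 0.098 0.108 [222, 272, 16, 16, 147] [0.439 0.168 0.103] [0.426 0.158 0.098] [0.453 0.178 0.106]
 z 0.098 0.108 [131, 282, 11, 8, 45] [0.53  0.287 0.103] [0.526 0.277 0.098] [0.539 0.292 0.108]
 z 0.122 0.14 [129, 269, 11, 11, 99] [0.532 0.286 0.13 ] [0.526 0.277 0.122] [0.541 0.292 0.134]
-0.3 0.0008 -0.1 0.0008 0.1 0.0011 0.3 0.001
```

```bash
cat >> h.py <<'E'
from scipy.spatial.transform import Rotation as R
def rot(yaw,tilt,flip=True):
    "tilt 0 = tool down; tool z leans forward along yaw by tilt; y = left of yaw (flip) or right"
    z=np.array([np.sin(tilt)*np.cos(yaw),np.sin(tilt)*np.sin(yaw),-np.cos(tilt)])
    y=np.array([-np.sin(yaw),np.cos(yaw),0])*(1 if flip else -1)
    return R.from_matrix(np.c_[np.cross(y,z),y,z])
def inc(p,Rt,p0=None,R0=None):
    if p0 is None:
        from workcell import monitor
        o=monitor.get_obs();p0=np.array(o['eef_pos']);R0=R.from_quat(o['tool_rot'])
        print('t',round(float(o['clock']),2),'tcp',p0.round(4),'j',np.round(o['joint_pos'],2))
    print('cm',np.round(R0.inv().apply(p-p0)*100,2),'rv',(R0.inv()*Rt).as_rotvec().round(3))
    return p,Rt
E
python3 -c "
from h import *
P,Q=inc(np.array([.34,-.22,.30]),rot(.1,0))
n=Q.as_matrix()
inc(np.array([.4216,-.2626,.1766]),rot(.1,np.pi/3),P,Q)"
```

```text
t 0.1 tcp [ 0.1613 -0.4727  0.2305] j [-1.24  0.24  0.    1.34 -0.    1.57]
cm [ 25.08 -18.16  -6.92] rv [-0.    -0.003 -2.913]
cm [-7.69 -5.05 12.34] rv [ 0.    -1.047  0.   ]
```

Request:
{"name": "arm_command", "arguments": {"increments": [{"dz": -3, "wz": -0.14, "grip": 4.5}, {"dx": 4, "dy": -3, "dz": -7, "wz": -0.28}, {"dx": 8, "dy": -6, "dz": -7, "wz": -0.42}, {"dx": 12, "dy": -9, "dz": -7, "wz": -0.56}, {"dx": 16, "dy": -12, "dz": -7, "wz": -0.7}, {"dx": 20, "dy": -15, "dz": -7, "wz": -0.84}, {"dx": 23, "dy": -17, "dz": -7, "wz": -0.98}, {"dx": 25.1, "dy": -18.2, "dz": -7, "wz": -1.12}, {"dx": 25.1, "dy": -18.2, "dz": -7, "wz": -1.26}, {"dx": 25.1, "dy": -18.2, "dz": -7, "wz": -1.4, "grip": 4.5}]}}

```text
validation failed for argument at $.in...
```

```bash
python3 -c "
from h import *
P,Q=inc(np.array([.34,-.22,.30]),rot(.1,0))"
```

```text
t 0.1 tcp [ 0.1613 -0.4727  0.2305] j [-1.24  0.24  0.    1.34 -0.    1.57]
cm [ 25.08 -18.16  -6.92] rv [-0.    -0.003 -2.913]
```

Request:
{"name": "arm_command", "arguments": {"increments": [{"dx": 0, "dy": 0, "dz": -3, "wx": 0, "wy": 0, "wz": -0.14, "grip": 4.5}, {"dx": 4, "dy": -3, "dz": -7, "wx": 0, "wy": 0, "wz": -0.28, "grip": 4.5}, {"dx": 8, "dy": -6, "dz": -7, "wx": 0, "wy": 0, "wz": -0.42, "grip": 4.5}, {"dx": 12, "dy": -9, "dz": -7, "wx": 0, "wy": 0, "wz": -0.56, "grip": 4.5}, {"dx": 16, "dy": -12, "dz": -7, "wx": 0, "wy": 0, "wz": -0.7, "grip": 4.5}, {"dx": 20, "dy": -15, "dz": -7, "wx": 0, "wy": 0, "wz": -0.84, "grip": 4.5}, {"dx": 23, "dy": -17, "dz": -7, "wx": 0, "wy": 0, "wz": -0.98, "grip": 4.5}, {"dx": 25.1, "dy": -18.2, "dz": -7, "wx": 0, "wy": 0, "wz": -1.12, "grip": 4.5}, {"dx": 25.1, "dy": -18.2, "dz": -7, "wx": 0, "wy": 0, "wz": -1.26, "grip": 4.5}, {"dx": 25.1, "dy": -18.2, "dz": -7, "wx": 0, "wy": 0, "wz": -1.4, "grip": 4.5}]}}

```text
clock: 1.1
eef_pos: [0.3406, -0.2188, 0.3009]
tool_rot: [0.646, 0.764, -0.0, -0.0]
ft_force: [0.5, -0.7, 0.1]
grip_width: 0.045
grasp_force: 0.0
```

```bash
python3 -c "
from h import *
P,Q=inc(np.array([.34,-.22,.30]),rot(.1,0))"
```

```text
t 1.1 tcp [ 0.3406 -0.2188  0.3009] j [-0.57  0.03 -0.06  1.48 -0.    0.83]
cm [-0.11 -0.08  0.09] rv [-0.000e+00 -1.000e-03 -1.504e+00]
```

Request:
{"name": "arm_command", "arguments": {"increments": [{"dx": 0, "dy": 0, "dz": 0, "wx": 0, "wy": 0, "wz": -0.15, "grip": 4.5}, {"dx": 0, "dy": 0, "dz": 0, "wx": 0, "wy": 0, "wz": -0.3, "grip": 4.5}, {"dx": 0, "dy": 0, "dz": 0, "wx": 0, "wy": 0, "wz": -0.45, "grip": 4.5}, {"dx": 0, "dy": 0, "dz": 0, "wx": 0, "wy": 0, "wz": -0.6, "grip": 4.5}, {"dx": 0, "dy": 0, "dz": 0, "wx": 0, "wy": 0, "wz": -0.75, "grip": 4.5}, {"dx": 0, "dy": 0, "dz": 0, "wx": 0, "wy": 0, "wz": -0.9, "grip": 4.5}, {"dx": 0, "dy": 0, "dz": 0, "wx": 0, "wy": 0, "wz": -1.05, "grip": 4.5}, {"dx": 0, "dy": 0, "dz": 0, "wx": 0, "wy": 0, "wz": -1.2, "grip": 4.5}, {"dx": 0, "dy": 0, "dz": 0, "wx": 0, "wy": 0, "wz": -1.35, "grip": 4.5}, {"dx": 0, "dy": 0, "dz": 0, "wx": 0, "wy": 0, "wz": -1.5, "grip": 4.5}]}}

```text
clock: 2.1
eef_pos: [0.3399, -0.2197, 0.3009]
tool_rot: [-0.047, 0.999, 0.0, -0.0]
ft_force: [-0.7, 0.0, 0.9]
grip_width: 0.0448
grasp_force: 0.0
```

```bash
python3 -c "
from h import *
P,Q=inc(np.array([.4216,-.2626,.1766]),rot(.1,np.pi/3))"
```

```text
t 2.1 tcp [ 0.3399 -0.2197  0.3009] j [-0.57  0.03 -0.06  1.48  0.   -0.67]
cm [-7.74 -5.04 12.42] rv [-0.003 -1.048 -0.006]
```

Request:
{"name": "arm_command", "arguments": {"increments": [{"dx": -0.8, "dy": -0.5, "dz": 1.2, "wx": 0, "wy": -0.12, "wz": 0, "grip": 4.5}, {"dx": -1.6, "dy": -1, "dz": 2.5, "wx": 0, "wy": -0.24, "wz": 0, "grip": 4.5}, {"dx": -2.4, "dy": -1.5, "dz": 3.7, "wx": 0, "wy": -0.36, "wz": 0, "grip": 4.5}, {"dx": -3.2, "dy": -2, "dz": 5, "wx": 0, "wy": -0.48, "wz": 0, "grip": 4.5}, {"dx": -4, "dy": -2.5, "dz": 6.2, "wx": 0, "wy": -0.6, "wz": 0, "grip": 4.5}, {"dx": -4.8, "dy": -3, "dz": 7.5, "wx": 0, "wy": -0.72, "wz": 0, "grip": 4.5}, {"dx": -5.6, "dy": -3.5, "dz": 8.7, "wx": 0, "wy": -0.84, "wz": 0, "grip": 4.5}, {"dx": -6.6, "dy": -4.2, "dz": 10, "wx": 0, "wy": -0.96, "wz": 0, "grip": 4.5}, {"dx": -7.7, "dy": -5, "dz": 11.5, "wx": 0, "wy": -1.05, "wz": -0.005, "grip": 4.5}, {"dx": -7.7, "dy": -5, "dz": 12.4, "wx": 0, "wy": -1.05, "wz": -0.005, "grip": 4.5}]}}

```text
clock: 3.1
eef_pos: [0.42, -0.2623, 0.174]
tool_rot: [-0.038, 0.865, 0.023, 0.5]
ft_force: [-0.3, 1.5, 0.3]
grip_width: 0.0452
grasp_force: 0.0
```

```bash
python3 - <<'E'
from h import *
from workcell import viewer
P,Q=inc(np.array([.5078,-.254,.1266]),rot(.1,np.pi/3))
c=viewer.get_calibration('wrist');p,d=viewer.camera('wrist')
np.savez('pics/wrist1.npz',p=p,d=d,**c)
s=load('wrist1')
a=np.array([.4975,.0499,.866]);B=np.array([.4994,-.2548,.15])+np.outer(np.array([75,99,122.5,185])/1000-.1385,a)
q=proj(s,B);print(q.round(1))
im=p[:,:,::-1].copy()
for u in q: cv2.circle(im,tuple(int(v) for v in u),3,(0,0,255),-1)
cv2.imwrite('pics/wrist1.png',im)
X=cloud(s);hsv=cv2.cvtColor(p,cv2.COLOR_RGB2HSV)
b=(hsv[...,0]>12)&(hsv[...,0]<32)&(hsv[...,1]>90)&(X[...,2]>.1)&(X[...,0]<.56)&(X[...,0]>.4)&(X[...,1]<-.222)&(X[...,1]>-.285)
b=cv2.erode(b.astype(np.uint8),np.ones((3,3)))>0;W=X[b]
from scipy.optimize import least_squares
def ax(p):
    a=np.array([p[2],p[3],1]);return a/np.linalg.norm(a)
def res(p):
    q=W-[p[0],p[1],.15];a=ax(p);return np.minimum(np.linalg.norm(q-np.outer(q@a,a),axis=1),.02)-.012
f=least_squares(res,[.5,-.25,.57,0.05],loss='soft_l1',f_scale=.001);print(len(W),f.x.round(4),ax(f.x).round(4),np.std(f.fun))
E
```

```text
t 3.1 tcp [ 0.42   -0.2623  0.174 ] j [-1.07  0.1  -0.9  -0.03  0.92 -0.85]
cm [-0.29  0.04 10.01] rv [-0.008  0.002 -0.007]
[[252.3 145.1]
 [252.4 172.7]
 [252.6 198. ]
 [253.  258.2]]
2540 [ 0.4985 -0.2525  0.5738  0.0654] [0.4969 0.0566 0.866 ] 0.0008875958322889402
```

View pics/wrist1.png

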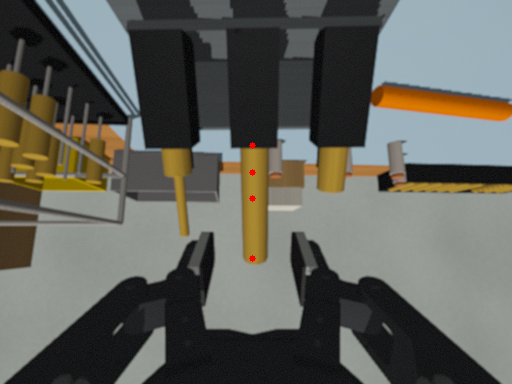

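The wrist view shows the barrel (254,200) centred between the fingertips (212 and 293 at row 240), upside down, with the stem piece at the left and the short one at the right. I'll advance and grip.

Request:
{"name": "arm_command", "arguments": {"increments": [{"dx": -0.3, "dy": 0.15, "dz": 2, "wx": -0.008, "wy": 0, "wz": -0.007, "grip": 4.5}, {"dx": -0.3, "dy": 0.15, "dz": 4, "wx": -0.008, "wy": 0, "wz": -0.007, "grip": 4.5}, {"dx": -0.3, "dy": 0.15, "dz": 6, "wx": -0.008, "wy": 0, "wz": -0.007, "grip": 4.5}, {"dx": -0.3, "dy": 0.15, "dz": 8, "wx": -0.008, "wy": 0, "wz": -0.007, "grip": 4.5}, {"dx": -0.3, "dy": 0.15, "dz": 9, "wx": -0.008, "wy": 0, "wz": -0.007, "grip": 4.5}, {"dx": -0.3, "dy": 0.15, "dz": 10, "wx": -0.008, "wy": 0, "wz": -0.007, "grip": 4.5}, {"dx": -0.3, "dy": 0.15, "dz": 10, "wx": -0.008, "wy": 0, "wz": -0.007, "grip": 4.5}, {"dx": -0.3, "dy": 0.15, "dz": 10, "wx": -0.008, "wy": 0, "wz": -0.007, "grip": 4.5}, {"dx": -0.3, "dy": 0.15, "dz": 10, "wx": -0.008, "wy": 0, "wz": -0.007, "grip": 1.5}, {"dx": -0.3, "dy": 0.15, "dz": 10, "wx": -0.008, "wy": 0, "wz": -0.007, "grip": 1.5}]}}

```text
clock: 4.15
eef_pos: [0.5088, -0.2538, 0.1307]
tool_rot: [-0.045, 0.864, 0.023, 0.501]
ft_force: [-1.6, -0.0, 1.3]
grip_width: 0.0222
grasp_force: 58.5
```

Request:
{"name": "arm_command", "arguments": {"increments": [{"dx": 0, "dy": 0, "dz": 0, "wx": 0, "wy": 0, "wz": 0, "grip": 1.5}, {"dx": 0, "dy": 0, "dz": 0, "wx": 0, "wy": 0, "wz": 0, "grip": 1.5}, {"dx": 0, "dy": 0, "dz": 0, "wx": 0, "wy": 0, "wz": 0, "grip": 1.5}, {"dx": 0, "dy": 0, "dz": 0, "wx": 0, "wy": 0, "wz": 0, "grip": 1.5}]}}

```text
clock: 4.55
eef_pos: [0.509, -0.2538, 0.1306]
tool_rot: [-0.045, 0.864, 0.023, 0.501]
ft_force: [-4.3, 0.1, 3.9]
grip_width: 0.0221
grasp_force: 58.7
```

```bash
python3 - <<'E'
from h import *
n=np.array([.8617,.0865,-.5]);a=np.array([.4975,.0499,.866]);T=np.array([.5074,-.2527,.1266])
P,Q=inc(T,rot(.1,np.pi/3))
inc(T+a*.13,rot(.1,np.pi/3))
E
```

```text
t 4.55 tcp [ 0.509  -0.2538  0.1306] j [-0.85  0.3  -0.88 -0.41  0.78 -0.61]
cm [0.42 0.12 0.07] rv [-0.001  0.003  0.005]
t 4.55 tcp [ 0.509  -0.2538  0.1306] j [-0.85  0.3  -0.88 -0.41  0.78 -0.61]
cm [-12.58   0.06   0.11] rv [-0.001  0.003  0.005]
```

Request:
{"name": "arm_command", "arguments": {"increments": [{"dx": -0.7, "dy": 0, "dz": 0, "wx": 0, "wy": 0, "wz": 0, "grip": 1.5}, {"dx": -2, "dy": 0, "dz": 0, "wx": 0, "wy": 0, "wz": 0, "grip": 1.5}, {"dx": -3.5, "dy": 0, "dz": 0, "wx": 0, "wy": 0, "wz": 0, "grip": 1.5}, {"dx": -5, "dy": 0, "dz": 0, "wx": 0, "wy": 0, "wz": 0, "grip": 1.5}, {"dx": -6.5, "dy": 0, "dz": 0, "wx": 0, "wy": 0, "wz": 0, "grip": 1.5}, {"dx": -8, "dy": 0, "dz": 0, "wx": 0, "wy": 0, "wz": 0, "grip": 1.5}, {"dx": -9.5, "dy": 0, "dz": 0, "wx": 0, "wy": 0, "wz": 0, "grip": 1.5}, {"dx": -11, "dy": 0, "dz": 0, "wx": 0, "wy": 0, "wz": 0, "grip": 1.5}, {"dx": -12.5, "dy": 0, "dz": 0, "wx": 0, "wy": 0, "wz": 0, "grip": 1.5}, {"dx": -12.5, "dy": 0, "dz": 0, "wx": 0, "wy": 0, "wz": 0, "grip": 1.5}]}}

```text
clock: 5.55
eef_pos: [0.5724, -0.247, 0.2412]
tool_rot: [-0.046, 0.863, 0.022, 0.502]
ft_force: [1.2, -0.4, -1.6]
grip_width: 0.0222
grasp_force: 58.6
```

```bash
python3 - <<'E'
from h import *
from workcell import viewer
P,Q=inc(np.array([.50,-.13,.31]),rot(-.05,.35))
c=viewer.get_calibration('side');p,d=viewer.camera('side');np.savez('pics/side2.npz',p=p,d=d,**c)
s=load('side2');X=cloud(s);hsv=cv2.cvtColor(p,cv2.COLOR_RGB2HSV)
cv2.imwrite('pics/side2.png',p[:,:,::-1])
E
```

```text
t 5.55 tcp [ 0.5724 -0.247   0.2412] j [-0.72  0.11 -0.68 -0.1   0.69 -0.5 ]
cm [-3.09 12.33 -8.67] rv [0.095 0.702 0.124]
```

View pics/side2.png

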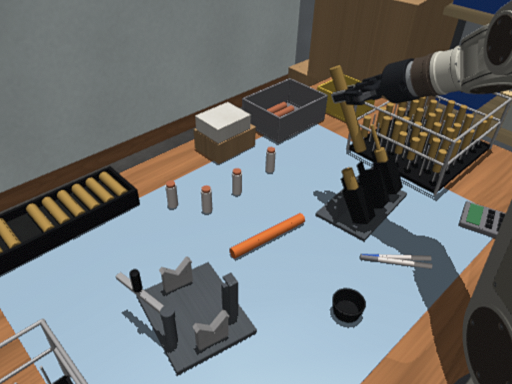

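The barrel is clear of the cup at (345,105), and its neighbours still stand in the holder. Next I'll lift, level the barrel and carry it to above the fixture.

```bash
python3 - <<'E'
from h import *
P,Q=inc(np.array([.53,-.22,.33]),rot(.1,.35))
P,Q=inc(np.array([.5206,.0,.30]),rot(-.05,0.0),P,Q)
P,Q=inc(np.array([.5206,.2042,.20]),rot(-.2025,0.0),P,Q)
E
```

```text
t 5.6 tcp [ 0.5715 -0.2467  0.2395] j [-0.72  0.11 -0.69 -0.1   0.69 -0.5 ]
cm [-5.96  3.02 -7.85] rv [-0.003  0.701  0.006]
cm [-0.16 21.98  3.25] rv [0.026 0.349 0.148]
cm [ 1.02 20.39 10.  ] rv [0.    0.    0.153]
```

Request:
{"name": "arm_command", "arguments": {"increments": [{"dx": -2, "dy": 0, "dz": -1, "wx": 0, "wy": 0.05, "wz": 0, "grip": 1.5}, {"dx": -4, "dy": 0.5, "dz": -2.5, "wx": 0, "wy": 0.15, "wz": 0, "grip": 1.5}, {"dx": -5, "dy": 1, "dz": -4, "wx": 0, "wy": 0.25, "wz": 0, "grip": 1.5}, {"dx": -6, "dy": 1.5, "dz": -5.5, "wx": 0, "wy": 0.35, "wz": 0, "grip": 1.5}, {"dx": -6, "dy": 2, "dz": -6.5, "wx": 0, "wy": 0.45, "wz": 0, "grip": 1.5}, {"dx": -6, "dy": 2.5, "dz": -7.2, "wx": 0, "wy": 0.55, "wz": 0, "grip": 1.5}, {"dx": -6, "dy": 3, "dz": -7.9, "wx": 0, "wy": 0.65, "wz": 0, "grip": 1.5}, {"dx": -6, "dy": 3, "dz": -7.9, "wx": 0, "wy": 0.7, "wz": 0, "grip": 1.5}, {"dx": -6, "dy": 3, "dz": -7.9, "wx": 0, "wy": 0.7, "wz": 0, "grip": 1.5}]}}

```text
clock: 6.5
eef_pos: [0.5303, -0.2201, 0.3287]
tool_rot: [-0.051, 0.984, 0.007, 0.173]
ft_force: [-0.4, 0.8, -1.9]
grip_width: 0.0221
grasp_force: 58.7
```

```bash
python3 - <<'E'
from h import *
P,Q=inc(np.array([.5206,.0,.30]),rot(-.05,0.0))
P,Q=inc(np.array([.5206,.2042,.20]),rot(-.2025,0.0),P,Q)
E
```

```text
t 6.5 tcp [ 0.5303 -0.2201  0.3287] j [-0.49  0.13  0.06  1.21  0.19 -0.57]
cm [-0.27 22.    3.07] rv [0.023 0.348 0.152]
cm [ 1.02 20.39 10.  ] rv [0.    0.    0.153]
```

Request:
{"name": "arm_command", "arguments": {"increments": [{"dx": 0, "dy": 2, "dz": 0.3, "wx": 0, "wy": 0.05, "wz": 0.02, "grip": 1.5}, {"dx": 0, "dy": 5, "dz": 0.7, "wx": 0, "wy": 0.1, "wz": 0.04, "grip": 1.5}, {"dx": 0, "dy": 8, "dz": 1.2, "wx": 0.01, "wy": 0.16, "wz": 0.07, "grip": 1.5}, {"dx": -0.1, "dy": 11, "dz": 1.7, "wx": 0.01, "wy": 0.22, "wz": 0.1, "grip": 1.5}, {"dx": -0.2, "dy": 14, "dz": 2.2, "wx": 0.02, "wy": 0.28, "wz": 0.12, "grip": 1.5}, {"dx": -0.3, "dy": 17, "dz": 2.6, "wx": 0.023, "wy": 0.32, "wz": 0.14, "grip": 1.5}, {"dx": -0.3, "dy": 20, "dz": 3, "wx": 0.023, "wy": 0.348, "wz": 0.152, "grip": 1.5}, {"dx": -0.3, "dy": 22, "dz": 3.1, "wx": 0.023, "wy": 0.348, "wz": 0.152, "grip": 1.5}, {"dx": -0.3, "dy": 22, "dz": 3.1, "wx": 0.023, "wy": 0.348, "wz": 0.152, "grip": 1.5}]}}

```text
clock: 7.4
eef_pos: [0.5195, 0.0017, 0.2987]
tool_rot: [0.024, 1.0, 0.0, -0.001]
ft_force: [-0.7, -0.6, -1.6]
grip_width: 0.0223
grasp_force: 58.9
```

```bash
python3 - <<'E'
from h import *
P,Q=inc(np.array([.5206,.2042,.20]),rot(-.2025,0.0))
E
```

```text
t 7.4 tcp [0.5195 0.0017 0.2987] j [0.   0.26 0.21 1.52 0.   0.05]
cm [ 0.86 20.23  9.89] rv [ 0.001 -0.001  0.154]
```

Request:
{"name": "arm_command", "arguments": {"increments": [{"dx": 0, "dy": 2, "dz": 0, "wx": 0, "wy": 0, "wz": 0.02, "grip": 1.5}, {"dx": 0.2, "dy": 5, "dz": 1, "wx": 0, "wy": 0, "wz": 0.05, "grip": 1.5}, {"dx": 0.4, "dy": 8, "dz": 2, "wx": 0, "wy": 0, "wz": 0.08, "grip": 1.5}, {"dx": 0.6, "dy": 11, "dz": 4, "wx": 0, "wy": 0, "wz": 0.1, "grip": 1.5}, {"dx": 0.8, "dy": 14, "dz": 6, "wx": 0, "wy": 0, "wz": 0.13, "grip": 1.5}, {"dx": 0.9, "dy": 17, "dz": 8, "wx": 0, "wy": 0, "wz": 0.154, "grip": 1.5}, {"dx": 0.9, "dy": 19, "dz": 9.9, "wx": 0, "wy": 0, "wz": 0.154, "grip": 1.5}, {"dx": 0.9, "dy": 20.2, "dz": 9.9, "wx": 0, "wy": 0, "wz": 0.154, "grip": 1.5}, {"dx": 0.9, "dy": 20.2, "dz": 9.9, "wx": 0, "wy": 0, "wz": 0.154, "grip": 1.5}]}}

```text
clock: 8.3
eef_pos: [0.5217, 0.2019, 0.2011]
tool_rot: [0.102, 0.995, -0.0, 0.0]
ft_force: [0.3, -0.2, -0.6]
grip_width: 0.022
grasp_force: 59.0
```

```bash
cat > meas.py <<'E'
from h import *
import sys
from workcell import viewer
from scipy.optimize import least_squares
tag=sys.argv[1]; zlo,zhi=float(sys.argv[2]),float(sys.argv[3])
ux=np.array([.9796,-.2011,0])
for n in('top','side'):
    c=viewer.get_calibration(n);p,d=viewer.camera(n);np.savez(f'pics/{n}{tag}.npz',p=p,d=d,**c)
    s=load(n+tag);X=cloud(s);hsv=cv2.cvtColor(p,cv2.COLOR_RGB2HSV)
    b=(hsv[...,0]>12)&(hsv[...,0]<32)&(hsv[...,1]>90)&(X[...,2]>zlo)&(X[...,2]<zhi)&(X[...,0]<.68)&(X[...,0]>.32)&(X[...,1]>.1)&(X[...,1]<.3)
    W=X[b];t=(W-[.4873,.211,0])@ux
    E=cv2.erode(b.astype(np.uint8),np.ones((3,3)))>0;W=X[E]
    print(n,b.sum(),'ends along',np.percentile(t,[0,2,98,100]).round(4))
    def ax(p):
        a=np.array([1,p[2],p[3]]);return a/np.linalg.norm(a)
    def res(p):
        q=W-[.4873,p[0],p[1]];a=ax(p);return np.minimum(np.linalg.norm(q-np.outer(q@a,a),axis=1),.02)-.012
    f=least_squares(res,[.211,W[:,2].max()-.012,-.2,0],loss='soft_l1',f_scale=.001);a=ax(f.x)
    print(' y,z at x=.4873',f.x[:2].round(4),'yaw',np.arctan2(a[1],a[0]).round(3),'pitch',a[2].round(3),'rms',f.fun.std().round(4))
cv2.imwrite(f'pics/side{tag}.png',p[:,:,::-1])
E
python3 meas.py 3 .17 .27; python3 -c "
from h import *
inc(np.array([.5206,.2042,.20]),rot(-.2025,0.0))"
```

```text
top 475 ends along [-0.0761 -0.0679  0.0891  0.0915]
 y,z at x=.4873 [0.2072 0.2174] yaw -0.207 pitch -0.0 rms 0.0015
side 1208 ends along [-0.0926 -0.0916  0.0524  0.0705]
 y,z at x=.4873 [0.2081 0.2184] yaw -0.209 pitch 0.0 rms 0.002
t 8.4 tcp [0.5225 0.2009 0.2026] j [ 0.37  0.37  0.11  1.31 -0.    0.57]
cm [0.26 0.29 0.25] rv [ 0.     0.003 -0.004]
```

View pics/side3.png

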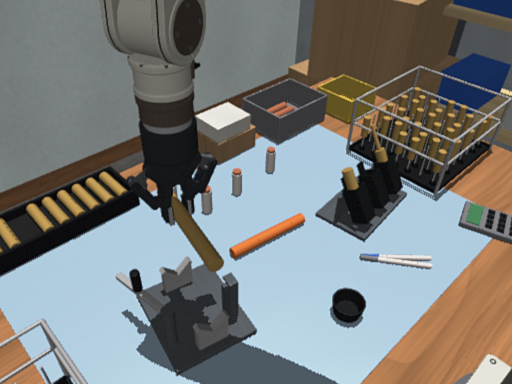

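The barrel is level, centred over the fixture and in line with it. It sits 3 mm off sideways, so I'll correct that while lowering.

Request:
{"name": "arm_command", "arguments": {"increments": [{"dx": 0, "dy": 0.3, "dz": 1, "wx": 0, "wy": 0, "wz": -0.005, "grip": 1.5}, {"dx": 0, "dy": 0.3, "dz": 3, "wx": 0, "wy": 0, "wz": -0.005, "grip": 1.5}, {"dx": 0, "dy": 0.3, "dz": 5, "wx": 0, "wy": 0, "wz": -0.005, "grip": 1.5}, {"dx": 0, "dy": 0.3, "dz": 7, "wx": 0, "wy": 0, "wz": -0.005, "grip": 1.5}, {"dx": 0, "dy": 0.3, "dz": 9, "wx": 0, "wy": 0, "wz": -0.005, "grip": 1.5}, {"dx": 0, "dy": 0.3, "dz": 11, "wx": 0, "wy": 0, "wz": -0.005, "grip": 1.5}, {"dx": 0, "dy": 0.3, "dz": 12.5, "wx": 0, "wy": 0, "wz": -0.005, "grip": 1.5}, {"dx": 0, "dy": 0.3, "dz": 13.5, "wx": 0, "wy": 0, "wz": -0.005, "grip": 1.5}, {"dx": 0, "dy": 0.3, "dz": 13.5, "wx": 0, "wy": 0, "wz": -0.005, "grip": 1.5}]}}

```text
clock: 9.3
eef_pos: [0.5219, 0.2036, 0.0653]
tool_rot: [0.1, 0.995, -0.001, -0.0]
ft_force: [-0.7, 0.2, -1.3]
grip_width: 0.0223
grasp_force: 59.0
```

```bash
python3 meas.py 4 .05 .11; python3 -c "
from h import *
inc(np.array([.5206,.2042,.045]),rot(-.2025,0.0))"
```

```text
top 245 ends along [-0.0603 -0.0539  0.0893  0.0912]
 y,z at x=.4873 [0.2099 0.0831] yaw -0.239 pitch -0.022 rms 0.0017
side 1068 ends along [-0.0927 -0.0918  0.0483  0.0682]
 y,z at x=.4873 [0.2105 0.0826] yaw -0.208 pitch -0.001 rms 0.0018
t 9.4 tcp [0.5232 0.2044 0.0671] j [ 0.37  0.48 -0.09  0.99 -0.    0.57]
cm [ 0.26 -0.07  2.21] rv [0.    0.003 0.002]
```

Request:
{"name": "arm_command", "arguments": {"increments": [{"dx": 0, "dy": 0.05, "dz": 0.5, "wx": 0, "wy": 0, "wz": 0, "grip": 1.5}, {"dx": 0, "dy": 0.05, "dz": 1, "wx": 0, "wy": 0, "wz": 0, "grip": 1.5}, {"dx": 0, "dy": 0.05, "dz": 1.4, "wx": 0, "wy": 0, "wz": 0, "grip": 1.5}, {"dx": 0, "dy": 0.05, "dz": 1.7, "wx": 0, "wy": 0, "wz": 0, "grip": 1.5}, {"dx": 0, "dy": 0.05, "dz": 1.9, "wx": 0, "wy": 0, "wz": 0, "grip": 1.5}, {"dx": 0, "dy": 0.05, "dz": 2, "wx": 0, "wy": 0, "wz": 0, "grip": 1.5}, {"dx": 0, "dy": 0.05, "dz": 2, "wx": 0, "wy": 0, "wz": 0, "grip": 1.5}]}}

```text
clock: 10.1
eef_pos: [0.5227, 0.2051, 0.0464]
tool_rot: [0.1, 0.995, -0.0, 0.001]
ft_force: [-0.2, 0.6, -0.7]
grip_width: 0.0225
grasp_force: 59.0
```

```bash
python3 meas.py 5 .04 .09; python3 -c "
from h import *
inc(np.array([.5206,.2042,.045]),rot(-.2025,0.0))"
```

```text
top 218 ends along [-0.0594 -0.0548  0.0897  0.0913]
 y,z at x=.4873 [0.2113 0.0633] yaw -0.21 pitch -0.011 rms 0.0019
side 1053 ends along [-0.0928 -0.0918  0.048   0.0675]
 y,z at x=.4873 [0.2117 0.0629] yaw -0.211 pitch 0.001 rms 0.0018
t 10.2 tcp [0.5229 0.2051 0.0467] j [ 0.37  0.5  -0.12  0.95 -0.    0.57]
cm [ 0.21 -0.14  0.17] rv [-0.     0.002  0.002]
```

The axis is at z 63 mm, 1 mm above its seat, and laterally centred. I'll lower the last bit and open.

Request:
{"name": "arm_command", "arguments": {"increments": [{"dx": 0, "dy": 0, "dz": 0.1, "wx": 0, "wy": 0, "wz": 0, "grip": 1.5}, {"dx": 0, "dy": 0, "dz": 0.1, "wx": 0, "wy": 0, "wz": 0, "grip": 1.5}, {"dx": 0, "dy": 0, "dz": 0.1, "wx": 0, "wy": 0, "wz": 0, "grip": 2.3}, {"dx": 0, "dy": 0, "dz": 0.1, "wx": 0, "wy": 0, "wz": 0, "grip": 2.6}, {"dx": 0, "dy": 0, "dz": 0.1, "wx": 0, "wy": 0, "wz": 0, "grip": 3.2}, {"dx": 0, "dy": 0, "dz": 0.1, "wx": 0, "wy": 0, "wz": 0, "grip": 4}, {"dx": 0, "dy": 0, "dz": 0.1, "wx": 0, "wy": 0, "wz": 0, "grip": 4}, {"dx": 0, "dy": 0, "dz": 0.1, "wx": 0, "wy": 0, "wz": 0, "grip": 4}, {"dx": 0, "dy": 0, "dz": 0.1, "wx": 0, "wy": 0, "wz": 0, "grip": 4}, {"dx": 0, "dy": 0, "dz": 0.1, "wx": 0, "wy": 0, "wz": 0, "grip": 4}]}}

```text
clock: 11.2
eef_pos: [0.5228, 0.2051, 0.0456]
tool_rot: [0.1, 0.995, -0.0, 0.001]
ft_force: [0.4, -0.9, 0.3]
grip_width: 0.0403
grasp_force: 0.0
```

Request:
{"name": "arm_command", "arguments": {"increments": [{"dx": 0, "dy": 0, "dz": -1, "wx": 0, "wy": 0, "wz": 0, "grip": 4}, {"dx": 0, "dy": 0, "dz": -3, "wx": 0, "wy": 0, "wz": 0, "grip": 4}, {"dx": 0, "dy": 0, "dz": -6, "wx": 0, "wy": 0, "wz": 0, "grip": 4}, {"dx": 0, "dy": 0, "dz": -10, "wx": 0, "wy": 0, "wz": 0, "grip": 3}, {"dx": 0, "dy": 0, "dz": -14, "wx": 0, "wy": 0, "wz": 0, "grip": 2}, {"dx": 0, "dy": 0, "dz": -16, "wx": 0, "wy": 0, "wz": 0, "grip": 0}, {"dx": 0, "dy": 0, "dz": -16, "wx": 0, "wy": 0, "wz": 0, "grip": 0}, {"dx": 0, "dy": 0, "dz": -16, "wx": 0, "wy": 0, "wz": 0, "grip": 0}]}}

```text
clock: 12.0
eef_pos: [0.5226, 0.2052, 0.206]
tool_rot: [0.1, 0.995, 0.0, 0.001]
ft_force: [0.1, 0.3, 0.6]
grip_width: 0.0004
grasp_force: 0.0
```

```bash
python3 meas.py 6 .04 .09; python3 - <<'E'
from h import *
for n in('top6','side6'):
    s=load(n);X=cloud(s)
    m=(X[...,2]>.124)&(X[...,2]<.138)&(X[...,1]>.25)&(X[...,1]<.32)&(X[...,0]>.4)&(X[...,0]<.62);Q=X[m]
    print(n,m.sum(),Q.mean(0).round(4) if m.any() else '', Q.min(0),Q.max(0))
inc(np.array([.5,.2,.2]),rot(-.2,0))
E
```

```text
top 566 ends along [-0.091  -0.0879  0.0879  0.0913]
 y,z at x=.4873 [0.2098 0.0614] yaw -0.195 pitch -0.002 rms 0.0019
side 1282 ends along [-0.0927 -0.0917  0.085   0.0903]
 y,z at x=.4873 [0.2113 0.0615] yaw -0.204 pitch 0.001 rms 0.0015Traceback (most recent call last):
  File "<stdin>", line 5, in <module>
    return umr_minimum(a, axis, None, out, keepdims, initial, where)
ValueError: zero-size array to reduction operation minimum which has no identity
```

View pics/side6.png

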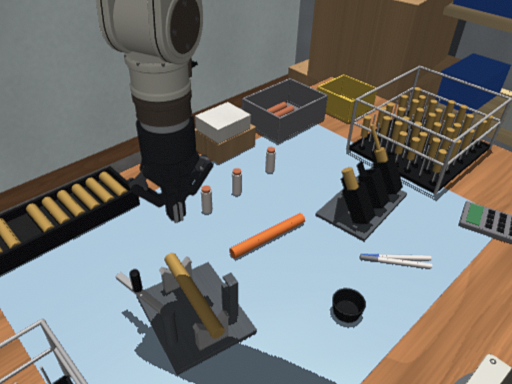

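The barrel lies in both notches (axis z 61.5 mm, yaw -0.20), and the knob is still at (135,280). Next I'll plan the push on the knob.

```bash
cat > arc.py <<'E'
from h import *
H=np.array([.4647,.2748])
def pose(th,off,z):
    t=np.array([np.sin(th),-np.cos(th)])
    p=H+.07*np.array([np.cos(th),np.sin(th)])-off*t
    return np.r_[p,z],rot(th+np.pi/2,0)
E
python3 - <<'E'
from arc import *
A=pose(.14,.036,.2);inc(*A)
B=pose(.14,.036,.1);inc(*B,*A)
s=load('side0');X=cloud(s);m=(X[...,0]>.42)&(X[...,0]<.62)&(X[...,1]>.31)&(X[...,1]<.42)&(X[...,2]>.03);print(m.sum(),X[m].max(0) if m.any() else '')
E
```

```text
t 12.1 tcp [0.5216 0.2048 0.2041] j [ 0.37  0.37  0.12  1.32 -0.    0.57]
cm [ 1.57 11.46  0.39] rv [-1.000e-03 -2.000e-03 -1.911e+00]
cm [ 0.  0. 10.] rv [0. 0. 0.]
0
```

Request:
{"name": "arm_command", "arguments": {"increments": [{"dx": 0.2, "dy": 1.5, "dz": 0, "wx": 0, "wy": 0, "wz": -0.14, "grip": 0}, {"dx": 0.4, "dy": 4, "dz": 0, "wx": 0, "wy": 0, "wz": -0.28, "grip": 0}, {"dx": 0.6, "dy": 6, "dz": 0, "wx": 0, "wy": 0, "wz": -0.42, "grip": 0}, {"dx": 0.8, "dy": 8, "dz": 0, "wx": 0, "wy": 0, "wz": -0.56, "grip": 0}, {"dx": 1, "dy": 10, "dz": 0, "wx": 0, "wy": 0, "wz": -0.7, "grip": 0}, {"dx": 1.6, "dy": 11.5, "dz": 0, "wx": 0, "wy": 0, "wz": -0.84, "grip": 0}, {"dx": 1.6, "dy": 11.5, "dz": 0, "wx": 0, "wy": 0, "wz": -0.98, "grip": 0}, {"dx": 1.6, "dy": 11.5, "dz": 0, "wx": 0, "wy": 0, "wz": -1.12, "grip": 0}, {"dx": 1.6, "dy": 11.5, "dz": 0, "wx": 0, "wy": 0, "wz": -1.26, "grip": 0}, {"dx": 1.6, "dy": 11.5, "dz": 0, "wx": 0, "wy": 0, "wz": -1.4, "grip": 0}]}}

```text
clock: 13.1
eef_pos: [0.5287, 0.3206, 0.2031]
tool_rot: [-0.567, 0.824, -0.001, -0.002]
ft_force: [0.1, 0.2, 0.4]
grip_width: -0.0001
grasp_force: 0.0
```

Request:
{"name": "arm_command", "arguments": {"increments": [{"dx": 0, "dy": 0, "dz": 0, "wx": 0, "wy": 0, "wz": -0.14, "grip": 0}, {"dx": 0, "dy": 0, "dz": 0, "wx": 0, "wy": 0, "wz": -0.28, "grip": 0}, {"dx": 0, "dy": 0, "dz": 0, "wx": 0, "wy": 0, "wz": -0.42, "grip": 0}, {"dx": 0, "dy": 0, "dz": 0, "wx": 0, "wy": 0, "wz": -0.51, "grip": 0}, {"dx": 0, "dy": 0, "dz": 0, "wx": 0, "wy": 0, "wz": -0.51, "grip": 0}]}}

```text
clock: 13.6
eef_pos: [0.5289, 0.3206, 0.2034]
tool_rot: [0.754, -0.656, 0.0, 0.002]
ft_force: [0.4, 1.6, -1.0]
grip_width: 0.0
grasp_force: 0.0
```

```bash
python3 - <<'E'
from arc import *
from workcell import viewer
B=pose(.14,.036,.1);inc(*B)
for n in('top','side'):
    c=viewer.get_calibration(n);p,d=viewer.camera(n);np.savez(f'pics/{n}7.npz',p=p,d=d,**c)
s=load('side7');X=cloud(s)
m=(X[...,2]>.1)&(X[...,2]<.138)&(X[...,1]>.25)&(X[...,1]<.32)&(X[...,0]>.45)&(X[...,0]<.62);Q=X[m];print(m.sum(),Q.mean(0),Q.min(0),Q.max(0)) if m.any() else 0
im=np.hstack([load('top7')['p'][150:342,60:260],s['p'][200:392,60:260][:192]]) if 0 else load('top7')['p'][150:330,80:280]
cv2.imwrite('pics/c7.png',cv2.resize(np.hstack([im,s['p'][190:370,60:260]])[:,:,::-1],None,fx=2,fy=2,interpolation=cv2.INTER_CUBIC))
E
```

```text
t 13.6 tcp [0.5289 0.3206 0.2034] j [ 0.55  0.49  0.3   1.38 -0.   -1.16]
cm [ 1.000e-02 -3.000e-02  1.034e+01] rv [ 0.002 -0.002 -0.001]
193 [0.53084951 0.28608516 0.12065488] [0.52548136 0.27668853 0.10005469] [0.54254632 0.2925255  0.13369148]
```

View pics/c7.png

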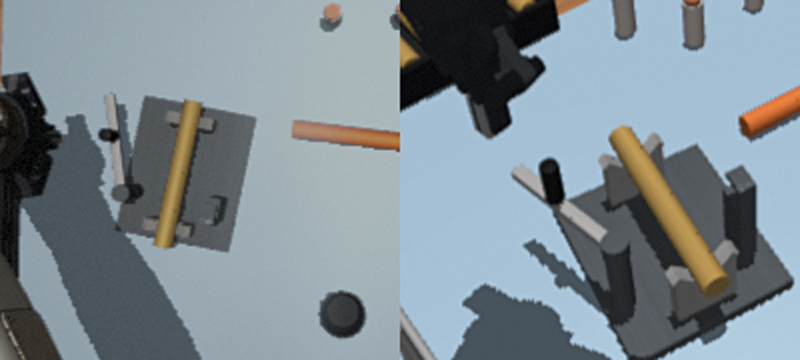

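The barrel lies in both notches. The arm and knob (550,180 in the right panel) are still open, and the closed fingers are on the outer side. I'll lower beside the knob and sweep it round the arc.

Request:
{"name": "arm_command", "arguments": {"increments": [{"dx": 0, "dy": 0, "dz": 2, "wx": 0, "wy": 0, "wz": 0, "grip": 0}, {"dx": 0, "dy": 0, "dz": 5, "wx": 0, "wy": 0, "wz": 0, "grip": 0}, {"dx": 0, "dy": 0, "dz": 8, "wx": 0, "wy": 0, "wz": 0, "grip": 0}, {"dx": 0, "dy": 0, "dz": 10.2, "wx": 0, "wy": 0, "wz": 0, "grip": 0}, {"dx": 0, "dy": 0, "dz": 10.2, "wx": 0, "wy": 0, "wz": 0, "grip": 0}, {"dx": 0, "dy": 0, "dz": 10.2, "wx": 0, "wy": 0, "wz": 0, "grip": 0}]}}

```text
clock: 14.3
eef_pos: [0.5297, 0.3209, 0.1033]
tool_rot: [0.754, -0.657, 0.001, 0.0]
ft_force: [-0.3, -1.1, -0.5]
grip_width: 0.0003
grasp_force: 0.0
```

```bash
python3 - <<'E'
from arc import *
from workcell import monitor
o=monitor.get_obs();p0=np.array(o['eef_pos']);R0=R.from_quat(o['tool_rot']);print(p0,o['ft_force'])
for th,off in [(.14,.028),(.14,.02)]+[(.14-.12*i,.019) for i in range(1,9)]:
    p,q=pose(th,off,.1);print(np.round(th,2),np.round(R0.inv().apply(p-p0)*100,2),(R0.inv()*q).as_rotvec().round(3))
a=pose(.14-.96,.019,.1)
for th in [-.82-.12*i for i in range(1,9)]+[-1.78]:
    p,q=pose(th,.019,.1);print(np.round(th,2),np.round(a[1].inv().apply(p-a[0])*100,2),(a[1].inv()*q).as_rotvec().round(3))
E
```

```text
[0.52966081 0.32085895 0.1032915 ] [-0.33647675 -1.12563291 -0.49391113]
0.14 [0.85 0.07 0.33] [-0.    -0.001 -0.002]
0.14 [1.65 0.07 0.33] [-0.    -0.001 -0.002]
0.02 [ 2.61 -0.11  0.33] [-0.    -0.001  0.118]
-0.1 [ 3.47 -0.18  0.33] [-0.    -0.001  0.238]
-0.22 [ 4.34 -0.15  0.34] [-0.001 -0.001  0.358]
-0.34 [ 5.2  -0.02  0.34] [-0.001 -0.001  0.478]
-0.46 [6.04 0.21 0.34] [-0.001 -0.001  0.598]
-0.58 [6.84 0.55 0.34] [-0.001 -0.001  0.718]
-0.7 [7.6  0.97 0.34] [-0.001 -0.001  0.838]
-0.82 [8.3  1.49 0.34] [-0.001 -0.001  0.958]
-0.94 [ 0.85 -0.18  0.  ] [0.   0.   0.12]
-1.06 [ 1.72 -0.25  0.  ] [0.   0.   0.24]
-1.18 [ 2.59 -0.22  0.  ] [0.   0.   0.36]
-1.3 [ 3.45 -0.09  0.  ] [0.   0.   0.48]
-1.42 [4.28 0.15 0.  ] [0.  0.  0.6]
-1.54 [5.09 0.48 0.  ] [0.   0.   0.72]
-1.66 [5.84 0.91 0.  ] [0.   0.   0.84]
-1.78 [6.54 1.43 0.  ] [0.   0.   0.96]
-1.78 [6.54 1.43 0.  ] [0.   0.   0.96]
```

Request:
{"name": "arm_command", "arguments": {"increments": [{"dx": 0.85, "dy": 0.1, "dz": 0.2, "wx": 0, "wy": 0, "wz": 0, "grip": 0}, {"dx": 1.65, "dy": 0.05, "dz": 0.2, "wx": 0, "wy": 0, "wz": 0, "grip": 0}, {"dx": 2.6, "dy": -0.1, "dz": 0.2, "wx": 0, "wy": 0, "wz": 0.12, "grip": 0}, {"dx": 3.5, "dy": -0.2, "dz": 0.2, "wx": 0, "wy": 0, "wz": 0.24, "grip": 0}, {"dx": 4.35, "dy": -0.15, "dz": 0.2, "wx": 0, "wy": 0, "wz": 0.36, "grip": 0}, {"dx": 5.2, "dy": 0, "dz": 0.2, "wx": 0, "wy": 0, "wz": 0.48, "grip": 0}, {"dx": 6.05, "dy": 0.2, "dz": 0.2, "wx": 0, "wy": 0, "wz": 0.6, "grip": 0}, {"dx": 6.85, "dy": 0.55, "dz": 0.2, "wx": 0, "wy": 0, "wz": 0.72, "grip": 0}, {"dx": 7.6, "dy": 1, "dz": 0.2, "wx": 0, "wy": 0, "wz": 0.84, "grip": 0}, {"dx": 8.3, "dy": 1.5, "dz": 0.2, "wx": 0, "wy": 0, "wz": 0.96, "grip": 0}]}}

```text
clock: 15.3
eef_pos: [0.5275, 0.2363, 0.103]
tool_rot: [-0.363, 0.932, -0.0, 0.002]
ft_force: [0.2, 1.4, 0.0]
grip_width: -0.0
grasp_force: 0.5
```

```bash
python3 - <<'E'
from arc import *
from workcell import viewer
inc(*pose(-.82,.019,.1))
for n in('top','side'):
    c=viewer.get_calibration(n);p,d=viewer.camera(n);np.savez(f'pics/{n}8.npz',p=p,d=d,**c)
cv2.imwrite('pics/c8.png',cv2.resize(np.hstack([load('top8')['p'][150:330,80:280],load('side8')['p'][190:370,60:260]])[:,:,::-1],None,fx=2,fy=2,interpolation=cv2.INTER_CUBIC))
E
```

```text
t 15.3 tcp [0.5275 0.2363 0.103 ] j [ 0.42  0.47 -0.    1.09 -0.   -0.32]
cm [0.06 0.1  0.3 ] rv [-0.002  0.004 -0.007]
```

View pics/c8.png

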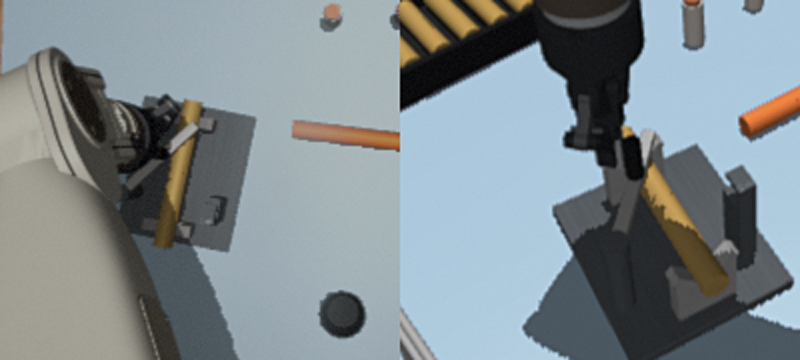

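The arm is being swept along: the bar crosses the barrel at (185,140 left panel), and the knob sits in front of the fingers. I'll continue along the second half of the arc.

Request:
{"name": "arm_command", "arguments": {"increments": [{"dx": 0.85, "dy": -0.1, "dz": 0.2, "wx": 0, "wy": 0, "wz": 0.12, "grip": 0}, {"dx": 1.75, "dy": -0.15, "dz": 0.2, "wx": 0, "wy": 0, "wz": 0.24, "grip": 0}, {"dx": 2.6, "dy": -0.15, "dz": 0.2, "wx": 0, "wy": 0, "wz": 0.36, "grip": 0}, {"dx": 3.45, "dy": 0, "dz": 0.2, "wx": 0, "wy": 0, "wz": 0.48, "grip": 0}, {"dx": 4.3, "dy": 0.2, "dz": 0.2, "wx": 0, "wy": 0, "wz": 0.6, "grip": 0}, {"dx": 5.1, "dy": 0.55, "dz": 0.2, "wx": 0, "wy": 0, "wz": 0.72, "grip": 0}, {"dx": 5.85, "dy": 1, "dz": 0.2, "wx": 0, "wy": 0, "wz": 0.84, "grip": 0}, {"dx": 6.3, "dy": 1.3, "dz": 0.2, "wx": 0, "wy": 0, "wz": 0.92, "grip": 0}, {"dx": 6.5, "dy": 1.45, "dz": 0.2, "wx": 0, "wy": 0, "wz": 0.95, "grip": 0}, {"dx": 6.5, "dy": 1.45, "dz": 0.2, "wx": 0, "wy": 0, "wz": 0.95, "grip": 0}]}}

```text
clock: 16.4
eef_pos: [0.4704, 0.203, 0.1006]
tool_rot: [0.099, 0.995, 0.0, 0.002]
ft_force: [1.6, -0.9, 0.2]
grip_width: 0.0001
grasp_force: 0.9
```

```bash
python3 - <<'E'
from arc import *
inc(*pose(-1.773,.019,.1))
E
```

```text
t 16.4 tcp [0.4704 0.203  0.1006] j [ 0.41  0.36 -0.19  1.02 -0.    0.61]
cm [ 0.1  -0.08  0.06] rv [0.001 0.005 0.004]
```

Request:
{"name": "arm_command", "arguments": {"increments": [{"dx": 0.1, "dy": 0, "dz": 0, "wx": 0, "wy": 0, "wz": 0, "grip": 0}, {"dx": 0.2, "dy": 0, "dz": 0, "wx": 0, "wy": 0, "wz": 0, "grip": 0}, {"dx": 0.2, "dy": 0, "dz": 0, "wx": 0, "wy": 0, "wz": 0, "grip": 0}]}}

```text
clock: 16.7
eef_pos: [0.4703, 0.2031, 0.1007]
tool_rot: [0.1, 0.995, -0.0, 0.004]
ft_force: [7.4, -2.4, -0.0]
grip_width: 0.0001
grasp_force: 3.6
```

Request:
{"name": "arm_command", "arguments": {"increments": [{"dx": 0.1, "dy": 0, "dz": 0, "wx": 0, "wy": 0, "wz": 0, "grip": 0}, {"dx": 0.2, "dy": 0, "dz": 0, "wx": 0, "wy": 0, "wz": 0, "grip": 0}, {"dx": 0.2, "dy": 0, "dz": 0, "wx": 0, "wy": 0, "wz": 0, "grip": 0}]}}

```text
clock: 17.0
eef_pos: [0.4702, 0.2031, 0.1008]
tool_rot: [0.1, 0.995, -0.001, 0.006]
ft_force: [11.8, -3.2, -3.6]
grip_width: 0.0
grasp_force: 6.0
```

The tool has stopped moving while the force rises to 12 N, so the arm is at its stop. I'll back off, lift and verify.

Request:
{"name": "arm_command", "arguments": {"increments": [{"dx": -1, "dy": 0, "dz": 0, "wx": 0, "wy": 0, "wz": 0, "grip": 0}, {"dx": -3, "dy": 0, "dz": -1, "wx": 0, "wy": 0, "wz": 0, "grip": 0}, {"dx": -3, "dy": 0, "dz": -5, "wx": 0, "wy": 0, "wz": 0, "grip": 0}, {"dx": -3, "dy": 0, "dz": -9, "wx": 0, "wy": 0, "wz": 0, "grip": 0}, {"dx": -3, "dy": -5, "dz": -13, "wx": 0, "wy": 0, "wz": 0, "grip": 0}, {"dx": -3, "dy": -10, "dz": -17, "wx": 0, "wy": 0, "wz": 0, "grip": 0}, {"dx": -3, "dy": -15, "dz": -18, "wx": 0, "wy": 0, "wz": 0, "grip": 0}, {"dx": -3, "dy": -20, "dz": -18, "wx": 0, "wy": 0, "wz": 0, "grip": 0}, {"dx": -3, "dy": -24, "dz": -18, "wx": 0, "wy": 0, "wz": 0, "grip": 0}, {"dx": -3, "dy": -24, "dz": -18, "wx": 0, "wy": 0, "wz": 0, "grip": 0}]}}

```text
clock: 18.0
eef_pos: [0.4452, -0.0404, 0.2803]
tool_rot: [0.101, 0.995, -0.0, 0.001]
ft_force: [-0.1, 1.0, 0.9]
grip_width: -0.0
grasp_force: 0.0
```

```bash
python3 meas.py 9 .04 .078; python3 - <<'E'
from h import *
for n in('top9','side9'):
    s=load(n);X=cloud(s)
    m=(X[...,2]>.12)&(X[...,2]<.138)&(X[...,1]>.15)&(X[...,1]<.32)&(X[...,0]>.4)&(X[...,0]<.6);Q=X[m]
    if m.any():
        k=Q.mean(0);print(n,m.sum(),k,'holddown~',np.arctan2(k[1]-.2748,k[0]-.4647)+.2025+np.pi/2)
cv2.imwrite('pics/c9.png',cv2.resize(np.hstack([load('top9')['p'][150:330,80:280],load('side9')['p'][190:370,60:260]])[:,:,::-1],None,fx=2,fy=2,interpolation=cv2.INTER_CUBIC))
E
```

```text
top 625 ends along [-0.0907 -0.087   0.0872  0.0913]
 y,z at x=.4873 [0.2097 0.0616] yaw -0.19 pitch 0.001 rms 0.0017
side 1157 ends along [-0.0926 -0.0917  0.0854  0.0915]
 y,z at x=.4873 [0.2112 0.0616] yaw -0.201 pitch -0.001 rms 0.0018
top9 42 [0.45101385 0.20437242 0.13100648] holddown~ 0.01056286321473543
side9 108 [0.44895636 0.20819932 0.1289146 ] holddown~ -0.029627463973726176
```

View pics/c9.png

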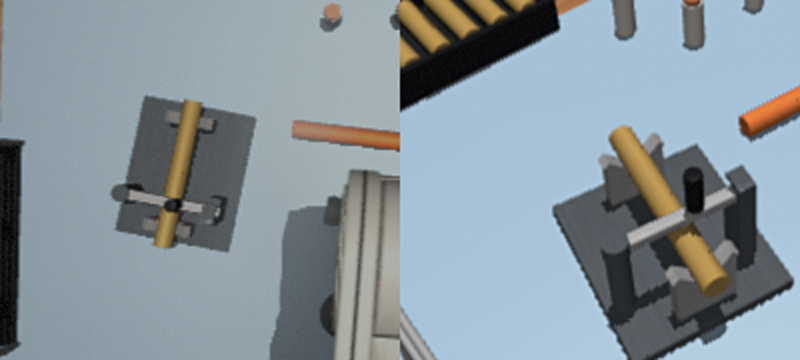

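The bar lies across the barrel with its end in the catch (210,208 left panel; 740,190 right panel). The hold-down reads about 0 rad, the barrel is seated, and the robot is clear.

```bash
python3 -c "
from workcell import job
print(job.job_done())"
```

```text
the job is handed in; nothing more can be done
None
```

The job is handed in at about 18 s: at the last look the barrel lay centred in both V-notches with the hold-down arm closed in its catch (measured at about 0 rad), and I saw no sign of the other pieces or sleeves being moved.

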